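# Reseat the grinder's data caddy

## Task

The grinder's control has stopped reading its data caddy, so reseat it. On the wider of the two low dark racks on the bench, press the release key on top so that its caddy pops right out, then push that caddy home until it clicks and stays in. Leave the narrow rack's caddy shut.

Things in the scene. Friction and masses are not known exactly. Their poses are not given: they have to be found in the camera images.
- caddy (a joint): Caddy of the wide rack, an aluminium tray with a grey bezel, in m: 0 home and latched, 0.045 popped fully out, -0.006 end stop. A spring drives it out with 3 N at 0, 1.7 N at 0.045. Pushing it home takes 2 N at first and up to 6 N over the last 20 mm, over the latch. The latch catches once it is pushed to about -0.001 and then holds it at 0; let go sooner, it springs out again.
- caddy_front (a point): Centre of the front face of that caddy's bezel, which is 118 mm wide, 46 mm high (10 to 56 mm above the bench), 20 mm thick. Moves with the caddy. x points into the rack (the way to push home), y along the bezel, z up. The rack, a dark steel box fixed to the bench, is 190 mm deep, 130 wide, 62 high, turned up to 17 degrees; with the caddy home this face stands 20 mm proud of it.
- release_top (a point): Centre of the top of the wide rack's release key, a plain aluminium key 28 mm (x) by 36 mm (y), 77 mm above the bench and 15 mm above the rack's top, 70 mm behind the bezel's front face when home. Axes as caddy_front. Pressed straight down it travels 8 mm against 2 N, rising to 4.5 N, lets the caddy go after about 5 mm, and comes up again by itself.
- small_caddy (a joint): Caddy of the narrow rack: same make, 84 mm wide, bezel 72 mm wide, with its own release key. In m: 0 shut, 0.045 popped out. It starts shut and is to stay shut. The two racks stand side by side, either one on the left, at least 60 mm apart.

How it is judged (in metres and radians):
On the way, in this order (a step that is already met when the one before it is completed fails the run):
1. the wide rack's caddy has popped out (value of joint caddy above 0.035 m), for 0.2 s.
2. the wide rack's caddy is pushed home (value of joint caddy below 0.003 m), for 0.2 s.
At the end, for the whole second after the job is handed in: The wide rack's caddy, having been popped out, is home and held by its latch (within 3 mm of its latched place, with nothing touching it), and the narrow rack's caddy is shut (within 5 mm) (value of joint caddy between -0.003 and 0.003 m and value of joint small_caddy below 0.005 m).
It fails at once if the narrow rack's caddy is let out (value of joint small_caddy above 0.008 m).
It also fails if it takes over 40 s, if anything falls off the work surface, if the arm or the gripper's body presses on something with over 40 N, if the wrist force passes 120 N, or if a joint passes its speed limit or range.

## Robot

A 6-joint arm with a two-finger parallel gripper is mounted at the origin on the work surface. World frame = base frame: x ahead of the robot, y to its left, z up, the work surface at z = 0. Lengths are in mm, angles in rad, forces in N, time in s.
With the tool pointing down it reaches from about 350 to 875 mm from the base axis. Payload 15.5 kg.
Tool frame: the origin (TCP) lies between the finger pads; the fingertips stand 22 mm ahead of it and the grasp point (between the pads) lies 3 mm ahead of it; z points along the fingers, y is the line along which they close (so a half turn about z gives the same grasp; the last joint's range is limited). The gripper opens to 85 mm and grips with 20 to 120 N. Pads are 22 mm wide; open, the fingers measure 114 mm over their backs; the gripper's body (76 mm by 85 mm) begins 54 mm behind the grasp point. The pads swing forward as they close: fully open they stand 13 mm farther back than shut.
Start: joints at [1.147, 0.494, 1.345, -0, 1.302, -0.096], TCP at [201.813, 591.522, 253.277] pointing down, gripper open.
Joint ranges: [-2.91, 2.91], [-0.82, 2.16], [0.22, 2.67], [-1.22, 4.37], [0.12, 2.79], [-3.08, 3.08]. Speed limits (rad/s): [1.89, 1.89, 2.57, 3.01, 3.01, 3.01].

## Interface

Orientations are given as a unit quaternion [w, x, y, z].
In Python, from workcell import movep, movel, movej, grip, wait, solve_ik, state, capture, camera_info, Unreachable, job_done, boxes_of gives the robot as it stands. The module is installed in compiled form; this text tells all that it offers. Calls block until the motion is done:
- movep(position, orientation): joint-space move of the TCP to a pose.
- movel(position, attitude=None, speed=150, f_stop=None): straight line of the TCP; attitude=None keeps the orientation; speed is the mean speed in mm/s. With f_stop (N) it stops when the force on the tool has changed by that much, and returns True; else False.
- movej(angles): joint-space move.
- grip(opening): finger opening in mm; the grip force is fixed at half the most; returns when the fingers have stopped.
- wait(seconds).
- solve_ik(position, orientation): joint angles nearest the present ones, or None.
- state(): the state.
- capture(name): name is "side" or "top"; returns the picture (420x560x3 uint8, blue, green, red); there is no depth.
- camera_info(name): a dict with "fx", "fy", "cx", "cy" (pixels), "k1" (the pictures are not rectified: a ray, as slopes to the right and down, at radius r is drawn at 1 + k1 r^2 times it, then the intrinsics apply), "cam_to_world" (4x4, takes a point from camera to world coordinates). Camera axes: x right, y down, z forward; pixel columns grow to the right and rows downward; lengths in mm; the calibration is good to about 2 mm. A picture is of the moment at which its call begins. camera_info takes no time and is no camera call.
A pose or a line that the arm cannot do raises Unreachable and nothing moves.
- job_done(): hands the job in; it is judged then, once.
Trained networks look in the newest picture that a camera, given by its name, has taken for a name from the list of things; names that differ only in an ending like _2 or _b are one class to them, and where a whole thing is asked for, a point or a joint stands for the part that bears it (a point fixed in the world has none). Each returns a list of dicts, best first, with "conf" (0 to 1); they miss things now and then, are a little off and sometimes report something else, mostly with a low value. They report only what shows in the picture. A call takes as long as a camera call.
- boxes_of(camera, thing): "centre" ([row, column] as shares, 0 to 1, of the picture: columns of its width, rows of its height, amid what is visible of it).
The state is a dict: "t": time; "joint_positions": joint angles; "qd": joint speeds; "joint_efforts": joint torques, N m; "eef_pos": TCP position; "orientation": TCP orientation; "force": force on the tool from outside, world axes, zero at the start; "wrist_torque": the same for the moment, N m; "gripper_width": finger opening in mm; "finger_force": force on a finger pad.
Only numpy, scipy, OpenCV 4.12 (cv2) and the standard library are available. Lean on these libraries where they do the work, as an engineer would, in place of code of your own. Each camera call takes 0.05 s, during which the arm holds its last target. There are 200 camera calls.

## Working session

There is one attempt and no reset: what is moved stays moved. The work goes in short steps, each a Python script; the robot and the scene stay as the last script left them, time stands still between calls to the robot, and variables do not carry over. Pictures are saved under pics/ and viewed, at most 10 in all, crops included, and the job is handed in when it is done.

```bash
mkdir -p pics; python3 - <<'E'
from workcell import *
import cv2
for n in("top","side"):
    cv2.imwrite(f"pics/{n}0.png",capture(n))
    c=camera_info(n);print(n,c)
    for th in("caddy","caddy_front","release_top","small_caddy"):
        print(th,[(round(d["conf"],2),round(d["centre"][0]*420),round(d["centre"][1]*560)) for d in boxes_of(n,th)])
print(state())
E
```

```text
top {'fx': 410.4792093266761, 'fy': 410.4792093266761, 'cx': 271.95089118523543, 'cy': 213.88428408144588, 'k1': -0.021653837917141493, 'cam_to_world': array([[ 6.49656972e-03, -9.95668457e-01,  9.27476073e-02,
         5.39770841e+02],
       [-9.99932007e-01, -7.36644938e-03, -9.03972957e-03,
        -1.56127600e+01],
       [ 9.68379414e-03, -9.26825739e-02, -9.95648615e-01,
         7.98021204e+02],
       [ 0.00000000e+00,  0.00000000e+00,  0.00000000e+00,
         1.00000000e+00]])}
caddy [(0.8, 237, 201)]
caddy_front [(0.9, 236, 197)]
release_top [(0.53, 200, 188)]
small_caddy [(0.8, 226, 336)]
side {'fx': 416.5393115859528, 'fy': 416.5393115859528, 'cx': 284.5191538934333, 'cy': 204.37353843830303, 'k1': -0.12475431279044599, 'cam_to_world': array([[-7.85769335e-01, -3.18507917e-01,  5.30206807e-01,
         2.72388935e+02],
       [-6.18511606e-01,  4.08998816e-01, -6.70942145e-01,
         4.38722991e+02],
       [-3.15357099e-03, -8.55144827e-01, -5.18379571e-01,
         4.03128673e+02],
       [ 0.00000000e+00,  0.00000000e+00,  0.00000000e+00,
         1.00000000e+00]])
[... 151 characters left out ...]
int_positions': array([ 1.14650303e+00,  4.93622346e-01,  1.34555669e+00, -2.10020102e-05,
        1.30249388e+00, -9.55249498e-02]), 'qd': array([-0.00097534, -0.00069489,  0.00043685, -0.00093547,  0.0001257 ,
        0.00069792]), 'joint_efforts': array([-2.16460729e-03, -8.81443262e+01, -3.84023952e+01, -2.05603460e-04,
        1.77598984e-03, -5.93874603e-07]), 'eef_pos': array([201.80498531, 591.49445791, 253.24382354]), 'orientation': array([-5.29412355e-07,  1.63642090e-01,  9.86519774e-01, -4.13895864e-05]), 'force': array([-0.47638892, -0.0826598 , -0.43138038]), 'wrist_torque': array([ 0.0493559 ,  0.01493484, -0.01176441]), 'finger_force': 0.0, 'gripper_width': 85.57507385982433}
```

View pics/top0.png

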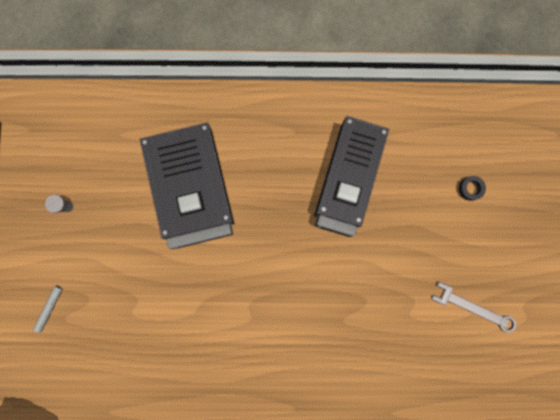

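View pics/side0.png

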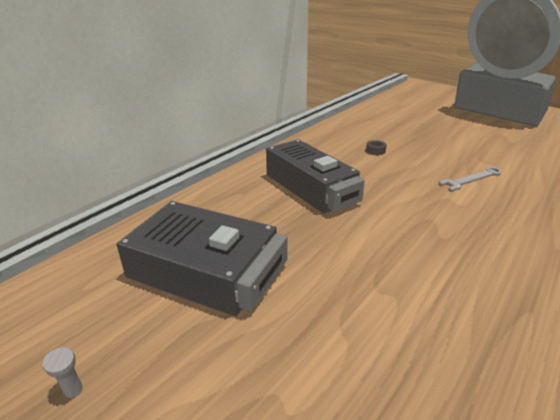

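```bash
cat > h.py <<'E'
import numpy as np, cv2
from workcell import *
def ray(n,px):
    c=camera_info(n);K=np.array([[c["fx"],0,c["cx"]],[0,c["fy"],c["cy"]],[0,0,1]])
    u=cv2.undistortPoints(np.array([[px]],float),K,np.array([c["k1"],0,0,0]))[0,0]
    T=c["cam_to_world"];return T[:3,3],T[:3,:3]@[*u,1]
def at(n,px,z):
    o,d=ray(n,px);return o+d*(z-o[2])/d[2]
E
python3 - <<'E'
from h import *
print("key",at("top",(189.5,203),77),at("side",(224,236.5),77))
s=[at("top",p,62) for p in((145,142),(205,128),(165,234),(226,217))]
print("screws",s)
for a,b in((2,0),(3,1)): d=s[a]-s[b];print(np.degrees(np.arctan2(-d[1],-d[0])))
for a,b in((0,1),(2,3)): d=s[a]-s[b];print(np.degrees(np.arctan2(-d[0],d[1])))
f=[at("top",p,56) for p in((169,247),(232,235))];print("front",f,(f[0]+f[1])/2); d=f[0]-f[1];print(np.linalg.norm(d),np.degrees(np.arctan2(-d[0],d[1])))
E
python3 -c "
import cv2;a=cv2.imread('pics/top0.png')[110:260,125:245];cv2.imwrite('pics/crop.png',cv2.resize(a,None,fx=4,fy=4,interpolation=cv2.INTER_CUBIC))"
```

```text
key [625.17029774 123.6348262   77.        ] [618.62466282 132.1252738   77.        ]
screws [array([738.74863392, 210.92346721,  62.        ]), array([765.83549084, 101.69697248,  62.        ]), array([570.73520151, 169.01612172,  62.        ]), array([602.09534461,  60.29763021,  62.        ])]
14.005423204342817
14.189053496371734
13.927692720128306
16.090349175096335
front [array([547.64301821, 162.61738746,  56.        ]), array([570.06560479,  49.54275763,  56.        ])] [558.8543115  106.08007254  56.        ]
115.27638222698397 11.21619051245392
```

View pics/crop.png

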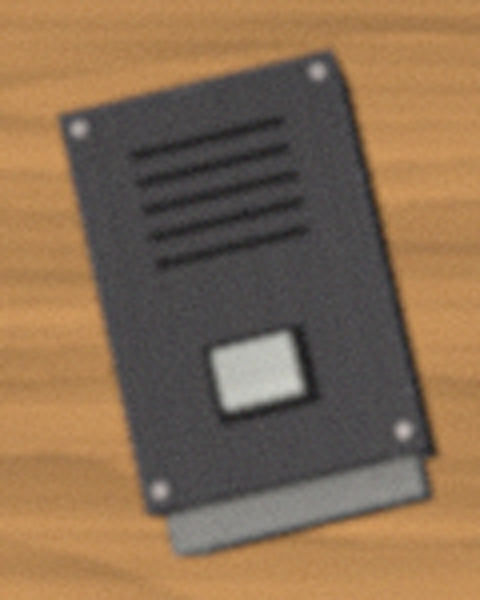

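The picture shows the wide rack on the left with its key at pixel (189.5, 202.5) and its bezel below it. Its yaw is about 14°. Next: close the gripper, go above the key and look.

```bash
cat >> h.py <<'E'
Y=np.radians(14);ex=np.array([np.cos(Y),np.sin(Y),0]);ey=np.array([-np.sin(Y),np.cos(Y),0])
A=np.radians(97);Q=[0,np.cos(A),np.sin(A),0]
key=np.array([623.,126.,0])
E
python3 - <<'E'
from h import *
grip(0)
movep(key+[0,0,77+22+40],Q)
movel(key+[0,0,77+22+10],speed=80)
s=state();print(s["t"],s["eef_pos"],s["gripper_width"],s["force"])
cv2.imwrite("pics/side1.png",cv2.resize(capture("side")[100:310,100:380],None,fx=2.8,fy=2.8))
E
```

```text
4.0667 [622.82919217 126.05137993 108.57973455] 0.10083959670754712 [ 0.00812317 -0.15975731  0.30135273]
```

View pics/side1.png

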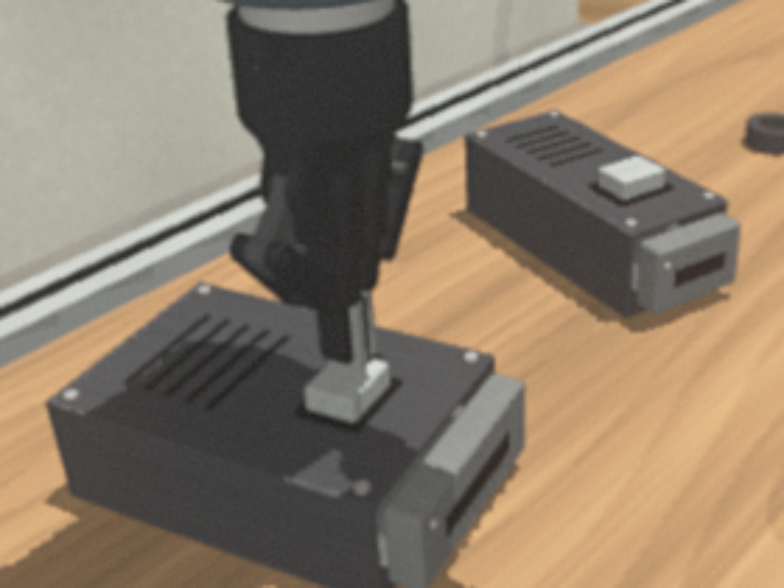

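The fingertips, at crop (345, 357), sit about 10 mm above the centre of the key at (347, 380). Now press straight down.

```bash
python3 - <<'E'
from h import *
for z in (3,-2,-5,-7):
    r=movel(key+[0,0,77+22+z],speed=20,f_stop=15);s=state();print(z,r,s["t"],s["eef_pos"],s["force"])
wait(0.5)
movel(key+[0,0,77+22+50],speed=100)
# retreat toward the robot, off the caddy, still high
p=key-ex*170;movel([*p[:2],77+22+50],speed=150)
print(state()["t"])
t=capture("top");print([(d["conf"],d["centre"]) for d in boxes_of("top","caddy_front")])
cv2.imwrite("pics/s2.png",cv2.resize(capture("side")[150:360,100:380],None,fx=2.8,fy=2.8))
cv2.imwrite("pics/t2.png",cv2.resize(t[110:310,100:300],None,fx=3,fy=3))
E
```

```text
3 False 4.6167 [622.94411552 125.98394147 101.93660012] [ 0.30334114 -0.15978159  1.01073686]
-2 False 5.0167 [622.95888301 125.98965135  96.88797276] [ 0.63608255 -1.11299603  0.64679881]
-5 False 5.3167 [622.92817337 125.96917684  93.9004108 ] [-1.79929693 -0.0784062   3.60325596]
-7 False 5.5667 [622.96012586 126.00963124  91.92977969] [-0.55004007 -0.21374133  4.16407801]
8.0667
[(0.69, [0.5879, 0.362])]
```

View pics/s2.png

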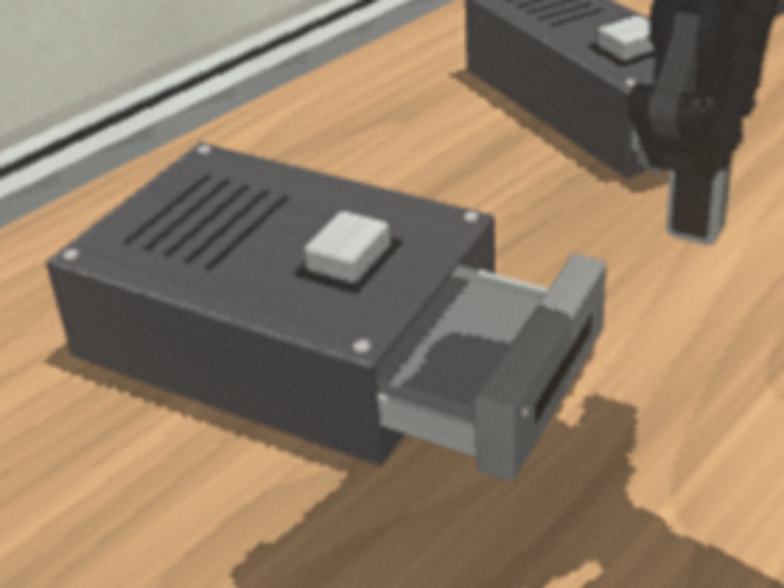

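View pics/t2.png

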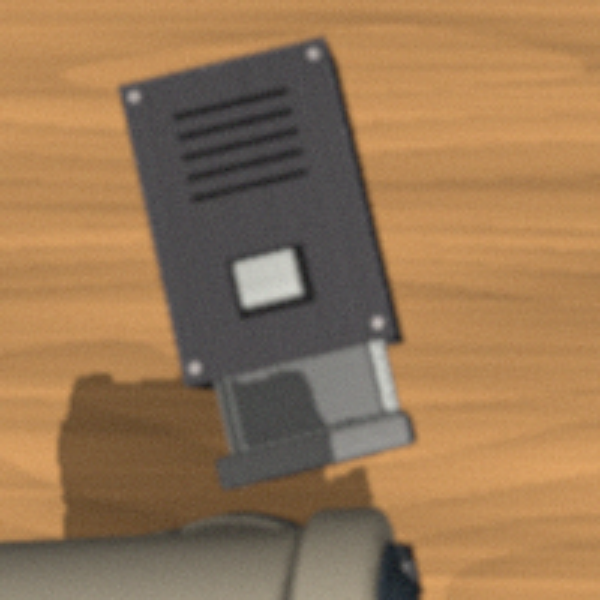

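The caddy is fully out, with its front edge at about (315, 470) in the top crop, and the fingers are clear in front of it. Lower them and push along the rack axis.

```bash
python3 - <<'E'
from h import *
P=lambda d,z=44:np.array([*(key+ex*d)[:2],z])
print(movel(P(-170),speed=100,f_stop=15))
print(movel(P(-135),speed=60,f_stop=10))
for d in (-115,-95,-88,-85,-82,-79,-76,-73,-70):
    r=movel(P(d),speed=20,f_stop=16);s=state()
    print(d,r,round(s["t"],2),((s["eef_pos"]-key)@ex).round(1),(s["force"]@ex).round(1),s["force"].round(1))
    if r: break
E
```

```text
False
False
-115 False 11.3 -115.1 -1.3 [-1.6  1.   0.9]
-95 False 12.45 -95.1 -2.5 [-2.9  1.6 -0.3]
-88 False 12.95 -88.4 -5.2 [-5.4 -0.   2.1]
-85 False 13.25 -85.1 -4.2 [-4.7  1.5  0.8]
-82 False 13.55 -82.0 -2.7 [-3.3  2.1  1.3]
-79 False 13.85 -78.5 0.2 [ 0.4 -0.9 -0.3]
-76 False 14.15 -75.9 -3.2 [-2.8 -1.9  1.7]
-73 False 14.45 -72.8 -3.1 [-2.5 -2.4  2. ]
-70 True 14.67 -72.4 -3.0 [-2.7 -1.7  2.1]
```

```bash
python3 - <<'E'
from h import *
P=lambda d,z=44:np.array([*(key+ex*d)[:2],z])
print(state()["force"]);wait(0.3)
movel(P(-170),speed=80)
movel(P(-170,150),speed=150)
wait(0.3);print(state()["t"])
t=capture("top");s=capture("side")
cv2.imwrite("pics/f.png",np.hstack([cv2.resize(i[110:310,100:300],(400,400)) if k==0 else cv2.resize(i[100:310,100:380],(400,300)).__class__ and cv2.copyMakeBorder(cv2.resize(i[100:350,100:400],(400,333)),0,67,0,0,0) for k,i in enumerate((t,s))]))
E
```

```text
[-2.69534818 -1.65020552  2.12644623]
17.4917
```

View pics/f.png

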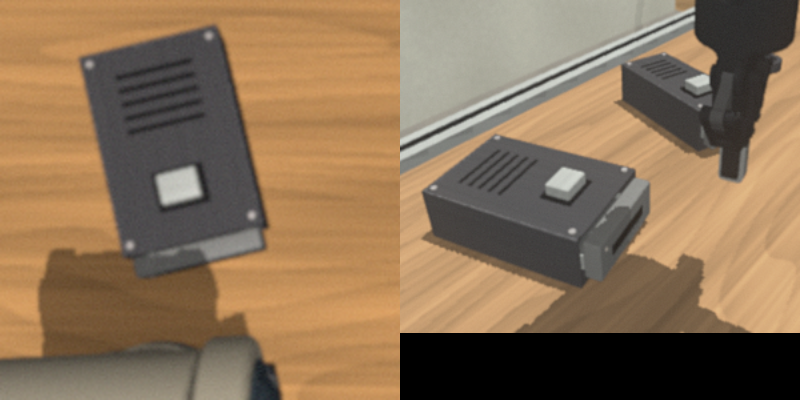

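The wide caddy is home and stays in: its bezel, at about (200, 250) in the left view, stands as it did at the start with nothing touching it. The narrow rack is untouched.

```bash
python3 -c "
from workcell import *
print(job_done())"
```

```text
the job is handed in; nothing more can be done
None
```

The wide rack's caddy was released, popped fully out, and pushed back in; the final pictures show it staying home with the gripper clear. The narrow rack was not touched, and the job is handed in at about 17.5 s on the robot's clock.

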